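Pack the tool tray in layers

TASK

Pack the roadside kit tray: lay the yellow tyre lever flat on the blue floor of its deep pocket and let go of it, then lay the chromed open-ended spanner flat in the shallow slot that crosses over it. Both must end lying in their own cut-outs below the top of the foam, with the spanner on top, and the oil bottle, tape roll and black tyre lever left where they are.

Things in the scene. Friction and masses are not known exactly. Their poses are not given: they have to be found in the camera images.
- kit_tray: Fixed tool tray, 216 x 176 x 34 mm, aluminium shell; black foam (top 34 mm above the bench) on a blue floor sheet (top at 6 mm). Origin: centre of the underside, z up; yaw varies. All cut-outs centre on the origin: a square 80 x 80 mm finger well down to the blue floor, where fingers may reach; the lever pocket along its y; the spanner slot along its x, crossing over the pocket.
- lever_pocket (a point): Centre of the deep lever pocket, on the blue floor 6 mm above the bench; axes as the tray. Pocket 129 mm long (tray y), 27 mm wide, down to the blue floor; seen as two arms 24.5 mm long beyond the well.
- spanner_slot (a point): Centre of the shallow spanner slot, over the middle of the well, at shelf height 21 mm above the bench; axes as the tray. Slot 162 mm long (tray x), 42 mm wide: two grey shelves, each 41 mm long, 13 mm below the foam top, one each side of the well; the spanner bridges the well.
- lever_mid (a point): Centre of the yellow plastic tyre lever, half-way up: 17 wide (x) x 117 long (y) x 11 mm high (z), 30 g, lies flat on the bench. Either end may lie at either end of the pocket.
- lever: The yellow tyre lever; origin at the centre of its underside, length along its y, z up.
- spanner_mid (a point): Centre of the chromed open-ended spanner, half-way up: 148 long (y), 6 mm thick (z), handle 13 mm wide (x) at the middle, heads 30 mm wide at both ends, about 60 g, lies flat on the bench. Either end may lie at either end of the slot.
- spanner: The chromed spanner; origin at the centre of its underside, length along its y, z up.
- oil_mid (a point): Bystander: cream oil bottle with a red spout, 45 mm across, 165 mm tall, standing; this point on its axis, 80 mm up.
- tape_mid (a point): Bystander: roll of black tape lying flat, 62 x 59 x 19 mm; this point at its centre.
- black_lever_mid (a point): Bystander: black tyre lever, 17 x 117 x 11 mm, not part of this kit; this point at its centre.
Mind the look-alikes: they are no part of the job. Leave any purple look-alike of the spanner alone. There is more than one size of the lever; the job needs the larger.

How it is judged:
By the outcome, as a careful person would: the job done as asked, in the order asked, and still so for the second after the job is handed in, with the robot touching nothing.
It also fails if it takes over 48 s, if anything falls off the work surface, if the arm or the gripper's body presses on something with over 40 N, if the wrist force passes 120 N, or if a joint passes its speed limit or range.

ROBOT

A 6-joint arm with a two-finger parallel gripper is mounted at the origin on a cart in front of the work surface, level with it; the furniture and walls round the work are solid. World frame = base frame: x ahead of the robot, y to its left, z up, the work surface at z = 0. Lengths are in m, angles in rad, forces in N, time in s.
With the tool pointing down it reaches from about 0.35 to 0.925 m from the base axis. Payload 6.4 kg.
Tool frame: the origin (TCP) lies midway between the tips of the shut fingers; the grasp point (between the pads) lies 19 mm behind it (env.grip_point_offset is the distance from the TCP to the grasp point, in m); y points along the fingers, x is the direction in which the jaws open and shut, and the axes are right-handed (so a half turn about y gives the same grasp; the last joint's range is limited). The gripper opens to 85 mm and grips with 20 to 120 N. Pads are 22 mm wide; open, the fingers measure 114 mm over their backs; the gripper's body (76 mm by 85 mm) begins 54 mm behind the grasp point. The pads swing forward as they close: fully open they stand 13 mm farther back than shut.
Start: joints at [-1.38, 0.245, 1.558, -0, 1.339, -0.174], TCP at [0.232, -0.607, 0.231] pointing down, gripper open.
Joint ranges: [-3.13, 3.13], [-1.02, 2.26], [0.13, 2.54], [-0.95, 4.09], [0.21, 2.88], [-2.74, 2.74]. Speed limits (rad/s): [2.57, 2.57, 3.14, 3.14, 3.14, 3.14].

INTERFACE

Orientations are given as a unit quaternion [x, y, z, w].
In Python, from station import env gives the robot as it stands.
- The arm moves only by the tool jog_arm, never from a script. Its argument "plan" is a list of rows, each an object of numbers: "tx", "ty", "tz": the shift along the tool's x, y, z in cm; "yaw": the turn about the tool's y in rad. A call has 1 to 10 rows; each row is the pose to reach, as a shift and turn from the pose measured when the call began, along the tool's axes at that moment; what a row does not reach only later rows make up. A row lasts 1/8 s, in which the tool goes at most 62.5 mm and 10.7 degrees, less where a joint would pass 70% of its speed; a pose out of reach is approached as far as the arm can. A call with a gripper value outside its range is refused whole. "grip" is the finger opening in cm, from 0 to 8.54, set as the call begins (left out, the last holds). The fingers move at their own pace and stop on an object; "grip_force" is the grip in N (left out, the last holds). Time passes only in rows, so rows that repeat a pose let the fingers close. It gives the time, the measured TCP pose, the force and the opening at its end, in the units of the state.
- env.get_state(): the state, without advancing time (a new reading comes with each control period).
- env.snapshot(name): name is "side" or "top" or "wrist"; returns (picture, depth): 400x640x3 uint8, red, green, blue; 400x640 float32, m along the optical axis (not along the pixel's ray), 0 where there is no reading.
- env.camera_model(name): a dict with "fx", "fy", "cx", "cy" (pixels), "R" (3x3) and "t" (3): a world point X has camera coordinates R X + t; the wrist camera has in their place "T_tool_cam" (4x4, takes a point from camera to tool coordinates, whose origin is the TCP and whose axes are the tool frame's). Camera axes: x right, y down, z forward; pixel columns grow to the right and rows downward; lengths in m; the calibration is good to about 2 mm. A picture is of the moment at which its call begins: read the wrist's pose just before it. camera_model takes no time and is no camera call.
- env.job_done(): hands the job in, once; it reports no verdict.
The state is a dict: "clock": time; "q": joint angles; "qvel": joint speeds; "joint_efforts": joint torques, N m; "tcp_pos": TCP position; "tool_rot": TCP orientation; "force": force on the tool from outside, world axes, zero at the start; "wrist_torque": the same for the moment, N m; "gripper_width": finger opening in m.
Only numpy, scipy, OpenCV 4.12 (cv2) and the standard library are available. Lean on these libraries where they do the work, as an engineer would, in place of code of your own. Each camera call takes 0.05 s, during which the arm holds its last target.

## Working session

There is one attempt and no reset: what is moved stays moved. The work goes in short steps, Python scripts to look and compute and a tool call to move; the robot and the scene stay as the last step left them, time stands still between calls to the robot, and variables do not carry over. Pictures are saved under pics/ and viewed, and the job is handed in when it is done.

Besides the shell and the picture viewer there is one more tool, called as name([rows], argument=value, ...), one row to a line, values as JSON. jog_arm: Moves the arm, as the interface text tells. Its arguments: {"type":"object","properties":{"plan":{"type":"array","items":{"type":"object","properties":{"tx":{"type":"number"},"ty":{"type":"number"},"tz":{"type":"number"},"yaw":{"type":"number"}}}},"grip":{"type":"number"},"grip_force":{"type":"number"}},"required":["plan"]}

```bash
ls; mkdir -p pics
cat > h.py <<'E'
import numpy as np, cv2
from station import env
from scipy.spatial.transform import Rotation as R
def snap(n,name):
    s=env.get_state(); im,d=env.snapshot(n); cv2.imwrite(f'pics/{name}.png',cv2.cvtColor(im,cv2.COLOR_RGB2BGR)); np.savez(f'pics/{name}.npz',im=im,d=d,p=s['tcp_pos'],q=s['tool_rot']); return im,d,s
def world(n,d,s=None):
    m=env.camera_model(n); v,u=np.mgrid[:400,:640]
    P=np.stack([(u-m['cx'])/m['fx']*d,(v-m['cy'])/m['fy']*d,d],-1)
    if 'R' in m: return (P-np.array(m['t']))@np.array(m['R'])
    T=np.array(m['T_tool_cam']); P=P@T[:3,:3].T+T[:3,3]
    return P@R.from_quat(s['tool_rot']).as_matrix().T+np.array(s['tcp_pos'])
E
python3 - <<'E'
from h import *
for n in['top','side']: snap(n,n+'0')
s=env.get_state();print(s, env.grip_point_offset);print(R.from_quat(s['tool_rot']).as_matrix().round(3))
print(env.camera_model('wrist'),env.camera_model('top'))
E
```

```text
pics
{'clock': 0.1, 'q': array([-1.38010344e+00,  2.45766947e-01,  1.55889744e+00,  2.77605335e-05,
        1.33869905e+00, -1.74113487e-01]), 'qvel': array([-4.39260739e-04, -9.31656603e-05, -3.19916005e-03,  1.95293055e-03,
       -8.72812251e-04, -3.41251980e-04]), 'joint_efforts': array([-5.06647139e-04, -4.30671501e+01, -3.27129221e+01, -1.90034061e-04,
        2.82192923e-03,  2.63267543e-05]), 'tcp_pos': array([ 0.23180667, -0.60672325,  0.23027312]), 'tool_rot': array([-0.58195468,  0.40144996, -0.40057065,  0.58284632]), 'force': array([ 0.13415988, -0.05523814,  0.6006875 ]), 'wrist_torque': array([-0.01960214,  0.04068613, -0.04574812]), 'gripper_width': 0.08536204492250339} 0.0187
[[ 0.357 -0.     0.934]
 [-0.934  0.002  0.357]
 [-0.002 -1.     0.   ]]
{'fx': 318.9181804182925, 'fy': 318.9181804182925, 'cx': 319.0114696641521, 'cy': 201.0071825030615, 'T_tool_cam': array([[ 9.99999458e-01,  8.31948141e-04,  6.25481394e-04,
        -8.45497307e-04],
       [-3.31406107e-04, -3.15163094e-01,  9.49037467e-01,
        -1.42917653e-01],
       [ 9.86678608e-04, -9.49037160e-01, -3.15162648e-01,
         8.07704750e-02],
       [ 0.00000000e+00,  0.00000000e+00,  0.00000000e+00,
         1.00000000e+00]])} {'fx': 386.30339096963746, 'fy': 386.30339096963746, 'cx': 319.1261553543798, 'cy': 196.6138933803269, 'R': array([[-6.33748663e-03, -9.99978938e-01, -1.39986237e-03],
       [-9.83363159e-01,  6.48631100e-03, -1.81534641e-01],
       [ 1.81539897e-01,  2.26099727e-04, -9.83383554e-01]]), 't': array([0.10980169, 0.60610604, 0.8121166 ])}
```

View pics/top0.png

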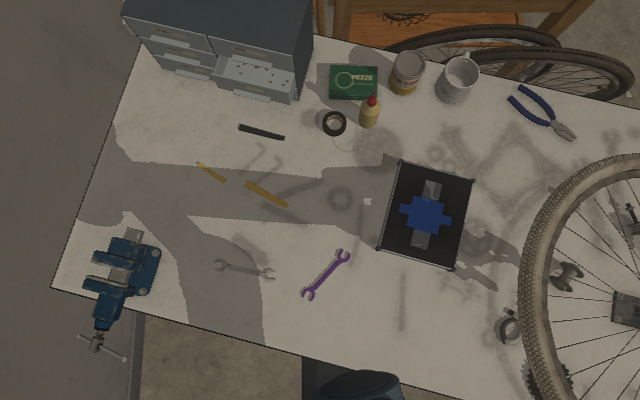

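View pics/side0.png

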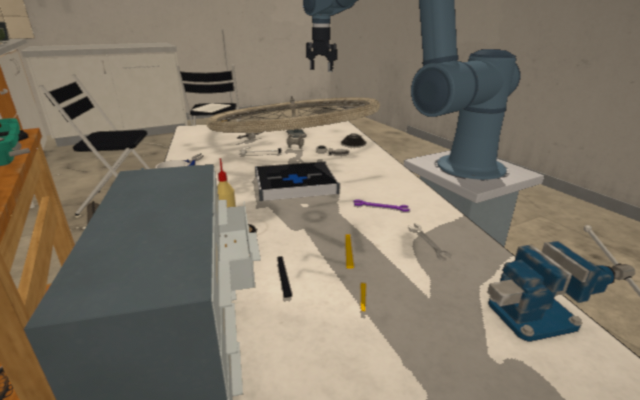

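Candidates in the top view are as follows. Lever: yellow at (266,194), which looks the larger; yellow at (210,172), smaller; black at (261,132), not wanted. Spanner: chrome at (243,269), and a purple look-alike at (326,275). Tray at (425,215). Next I'll crop and measure these.

Run:
```python
from h import *
z=np.load('pics/top0.npz');im,d=z['im'],z['d'];W=world('top',d)
hsv=cv2.cvtColor(im,cv2.COLOR_RGB2HSV)
def rep(name,m):
    n,l,st,c=cv2.connectedComponentsWithStats(m.astype(np.uint8))
    for i in range(1,n):
        if st[i,4]<60: continue
        P=W[l==i]; P=P[np.isfinite(P).all(1)]
        r=cv2.minAreaRect((P[:,:2]*1000).astype(np.float32))
        b=cv2.boxPoints(r);e=[b[1]-b[0],b[2]-b[1]];L=max(e,key=np.linalg.norm)
        print(name,c[i].round(),st[i,4],'ctr',np.round(r[0],1),'size',np.round(r[1],1),'ang',np.arctan2(L[1],L[0]).round(3),'z',np.percentile(P[:,2],[5,50,95]).round(4))
H,S,V=hsv[...,0],hsv[...,1],hsv[...,2]
box=np.zeros(H.shape,bool);box[150:310,180:480]=1
rep('yel',(H>12)&(H<32)&(S>110)&box)
rep('blue',(H>100)&(H<128)&(S>120)&box)
rep('purp',(H>128)&(H<160)&(S>80)&box)
b2=np.zeros(H.shape,bool);b2[245:295,200:290]=1
rep('spanz',(W[...,2]>.0035)&b2)
b3=np.zeros(H.shape,bool);b3[140:290,360:490]=1
rep('tray',(W[...,2]>.025)&b3)
c=np.vstack([cv2.resize(im[155:215,180:300],(800,400),interpolation=2)[:300],cv2.resize(im[240:300,200:360],(800,300),interpolation=2)])
cv2.imwrite('pics/crop0.png',c[...,::-1])
cv2.imwrite('pics/crop1.png',cv2.resize(im[150:280,360:490],(600,600),interpolation=2)[...,::-1])
```

```text
yel [212. 173.] 122 ctr [678.  365.5] size [78.6  9.8] ang 0.97 z [0.001  0.0047 0.0074]
yel [265. 194.] 275 ctr [564.  179.6] size [269.   45.9] ang 0.741 z [0.0041 0.0068 0.0102]
blue [425. 214.] 1209 ctr [542.  -39.5] size [ 98.4 330.1] ang -1.292 z [0.0032 0.0059 0.0085]
purp [326. 275.] 279 ctr [433.5  92.1] size [ 27.  143.1] ang -0.753 z [0.0026 0.0051 0.0078]
spanz [245. 270.] 291 ctr [440.5 229.4] size [244.2  43.1] ang 1.467 z [0.0038 0.0053 0.0077]
tray [427. 215.] 5258 ctr [550.9 -76.6] size [296.5 293.8] ang 1.299 z [0.03   0.0336 0.0363]
```

View pics/crop0.png

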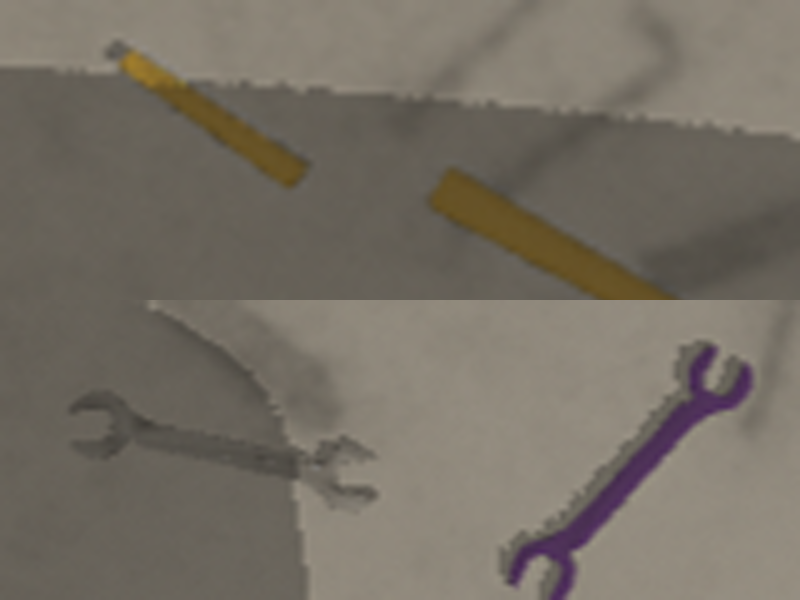

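View pics/crop1.png

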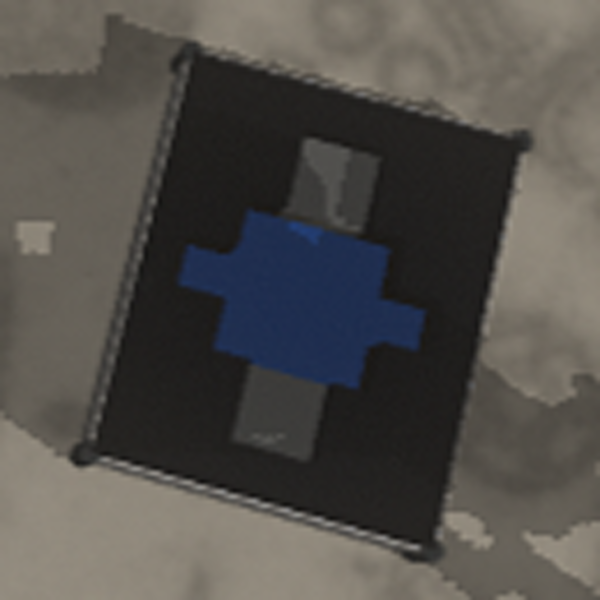

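The crops show the large yellow lever at (266,194), a smaller one with a different tip at (210,172), and the chrome spanner at (243,269). Some depth pixels are empty, so I'll intersect the pixel rays with the known heights instead.

```bash
cat >> h.py <<'E'
def plane(n,uv,z,s=None):
    m=env.camera_model(n); uv=np.asarray(uv,float).reshape(-1,2)
    r=np.c_[(uv[:,0]-m['cx'])/m['fx'],(uv[:,1]-m['cy'])/m['fy'],np.ones(len(uv))]
    if 'R' in m: A=np.array(m['R']); o=-A.T@np.array(m['t']); D=r@A
    else:
        T=np.array(m['T_tool_cam']);Q=R.from_quat(s['tool_rot']).as_matrix()
        o=Q@T[:3,3]+np.array(s['tcp_pos']); D=r@(Q@T[:3,:3]).T
    return o+D*((z-o[2])/D[:,2])[:,None]
def rect(P):
    r=cv2.minAreaRect((P[:,:2]*1000).astype(np.float32));b=cv2.boxPoints(r)
    L=max([b[1]-b[0],b[2]-b[1]],key=np.linalg.norm)
    return np.round(r[0],1),np.round(sorted(r[1]),1),round(float(np.arctan2(L[1],L[0])),3)
def comps(n,mask,z,s=None,mn=60):
    k,l,st,c=cv2.connectedComponentsWithStats(mask.astype(np.uint8))
    for i in range(1,k):
        if st[i,4]>=mn:
            v,u=np.nonzero(l==i); P=plane(n,np.c_[u,v],z,s); print(c[i].round(),st[i,4],*rect(P),'mean',P[:,:2].mean(0).round(4)*1000)
E
python3 - <<'E'
from h import *
z=np.load('pics/top0.npz');im,d=z['im'],z['d'];W=world('top',d)
H,S,V=[cv2.cvtColor(im,cv2.COLOR_RGB2HSV)[...,i] for i in range(3)]
box=np.zeros(H.shape,bool);box[150:310,180:480]=1
print('yel');comps('top',(H>12)&(H<32)&(S>110)&box,.011)
print('blue');comps('top',(H>100)&(H<128)&(S>120)&box,.006)
print('purp');comps('top',(H>128)&(H<160)&(S>80)&box,.006)
b2=np.zeros(H.shape,bool);b2[245:295,200:290]=1
print('span');comps('top',(W[...,2]>.003)&b2&(d>0),.006)
print('tray corners',plane('top',[[401,161],[474,181],[378,248.5],[454,269.5]],.034).round(4))
E
```

```text
yel
[212. 173.] 122 [675.9 363.7] [ 9.9 77.3] 0.979 mean [674.8 361.4]
[265. 194.] 275 [622.6 231.5] [ 15.2 114.1] 1.064 mean [623.2 234. ]
blue
[425. 214.] 1209 [ 571.5 -142.9] [ 77.  124.6] 1.282 mean [ 571.6 -143.2]
purp
[326. 275.] 279 [433.7  91.9] [ 27.  142.5] -0.753 mean [434.3  91.2]
span
[244. 270.] 330 [446.8 278.4] [ 31.5 147. ] 1.35 mean [446.2 278.6]
tray corners [[ 0.6943 -0.0864  0.034 ]
 [ 0.6452 -0.2535  0.034 ]
 [ 0.4914 -0.0256  0.034 ]
 [ 0.444  -0.1931  0.034 ]]
```

Run:
```python
from h import *
z=np.load('pics/top0.npz');W=world('top',z['d']);ok=(z['d']>0)
W[~ok]=np.nan
for n,(r0,r1,c0,c1) in dict(wheel=(150,399,520,639),bottle=(90,130,355,382),rest=(110,330,180,510)).items():
    P=W[r0:r1,c0:c1].reshape(-1,3); print(n,np.nanmin(P,0).round(3),np.nanmax(P,0).round(3))
s=env.get_state();Q=R.from_quat(s['tool_rot']).as_matrix()
print((Q.T@(np.array([.6226,.2315,.23])-s['tcp_pos'])*100).round(1))
```

```text
wheel [ 0.165 -0.674 -0.006] [ 0.73  -0.276  0.161]
bottle [ 0.785 -0.052 -0.005] [0.889 0.017 0.168]
rest [ 0.205 -0.369 -0.761] [0.84  0.683 0.097]
[-64.4   0.2  66.4]
```

jog_arm([
  {"tx": -64.4, "ty": 0, "tz": 66.4},
  {"tx": -64.4, "ty": 0, "tz": 66.4},
  {"tx": -64.4, "ty": 0, "tz": 66.4, "yaw": -0.2},
  {"tx": -64.4, "ty": 0, "tz": 66.4, "yaw": -0.4},
  {"tx": -64.4, "ty": 0, "tz": 66.4, "yaw": -0.6},
  {"tx": -64.4, "ty": 0, "tz": 66.4, "yaw": -0.7},
  {"tx": -64.4, "ty": 0, "tz": 66.4, "yaw": -0.7},
  {"tx": -64.4, "ty": 0, "tz": 66.4, "yaw": -0.7},
  {"tx": -64.4, "ty": 0, "tz": 66.4, "yaw": -0.7},
  {"tx": -64.4, "ty": 0, "tz": 66.4, "yaw": -0.7},
], grip=4.0)

```text
$.plan[0]: bad value
```

```bash
cat >> h.py <<'E'
def go(target,ang):
    s=env.get_state();Q=R.from_quat(s['tool_rot']).as_matrix()
    a=np.arctan2(Q[1,2],Q[0,2]); dy=-(ang-a); dy=(dy+np.pi)%(2*np.pi)-np.pi
    print('t',round(s['clock'],2),'tcp',s['tcp_pos'].round(4),'ang',a.round(3),'w',round(s['gripper_width'],4),'F',s['force'].round(1),'q',s['q'].round(2),'| shift cm',(Q.T@(np.array(target)-s['tcp_pos'])*100).round(2),'yaw',dy.round(3))
E
python3 -c "
from h import *
go([.6226,.2315,.23],1.064)"
```

```text
t 0.1 tcp [ 0.2318 -0.6067  0.2303] ang 0.365 w 0.0854 F [ 0.1 -0.1  0.6] q [-1.38  0.25  1.56  0.    1.34 -0.17] | shift cm [-64.36   0.16  66.41] yaw -0.699
```

jog_arm([
  {"tx": -4.2, "ty": 0, "tz": 4.4, "yaw": 0},
  {"tx": -8.4, "ty": 0, "tz": 8.8, "yaw": -0.1},
  {"tx": -12.6, "ty": 0, "tz": 13.0, "yaw": -0.2},
  {"tx": -16.8, "ty": 0, "tz": 17.4, "yaw": -0.3},
  {"tx": -21.0, "ty": 0, "tz": 21.7, "yaw": -0.4},
  {"tx": -25.2, "ty": 0, "tz": 26.0, "yaw": -0.5},
  {"tx": -29.4, "ty": 0, "tz": 30.3, "yaw": -0.6},
  {"tx": -33.6, "ty": 0, "tz": 34.7, "yaw": -0.7},
  {"tx": -37.8, "ty": 0, "tz": 39.0, "yaw": -0.7},
  {"tx": -42.0, "ty": 0, "tz": 43.3, "yaw": -0.7},
], grip=4.0)

```text
clock: 1.35
tcp_pos: [0.4868, -0.0579, 0.231]
tool_rot: [-0.684, 0.177, -0.177, 0.685]
force: [1.7, -1.6, -0.4]
gripper_width: 0.0402
```

```bash
python3 -c "
from h import *
go([.6226,.2315,.23],1.064)"
```

```text
t 1.35 tcp [ 0.4868 -0.0579  0.231 ] ang 1.065 w 0.0402 F [ 1.7 -1.6 -0.4] q [-0.35 -0.14  1.96  0.    1.32  0.15] | shift cm [-2.15  0.14 31.89] yaw 0.001
```

jog_arm([
  {"tx": -0.5, "ty": 0, "tz": 6, "yaw": 0},
  {"tx": -1, "ty": 0, "tz": 12, "yaw": 0},
  {"tx": -1.5, "ty": 0, "tz": 18, "yaw": 0},
  {"tx": -2.1, "ty": 1, "tz": 24, "yaw": 0},
  {"tx": -2.1, "ty": 3, "tz": 29, "yaw": 0},
  {"tx": -2.1, "ty": 5, "tz": 31.9, "yaw": 0},
  {"tx": -2.1, "ty": 7, "tz": 31.9, "yaw": 0},
  {"tx": -2.1, "ty": 7, "tz": 31.9, "yaw": 0},
])

```text
clock: 2.35
tcp_pos: [0.6211, 0.2306, 0.1585]
tool_rot: [0.685, -0.179, 0.175, -0.684]
force: [0.5, -1.1, 0.4]
gripper_width: 0.0399
```

Run:
```python
from h import *
go([.6226,.2315,.1],1.064)
im,d,s=snap('wrist','w1')
H,S,V=[cv2.cvtColor(im,cv2.COLOR_RGB2HSV)[...,i] for i in range(3)]
comps('wrist',(H>12)&(H<32)&(S>110),.011,s)
```

```text
t 2.35 tcp [0.6211 0.2306 0.1585] ang 1.065 w 0.0399 F [ 0.5 -1.1  0.4] q [0.18 0.34 1.57 0.   1.23 0.69] | shift cm [0.11 5.85 0.17] yaw 0.001
[297.  31.] 751 [667.2 353.5] [10.2 46.1] 0.98 mean [667.4 353.6]
[319. 173.] 1793 [622.4 234.7] [ 16.1 115.3] 1.058 mean [625.2 240.4]
[563. 244.] 478 [801.2  61.1] [39.2 40.4] 0.24 mean [804.   59.7]
[605. 312.] 4047 [829.7 -53.6] [ 50.6 157. ] -1.182 mean [821.6 -43.5]
```

View pics/w1.png

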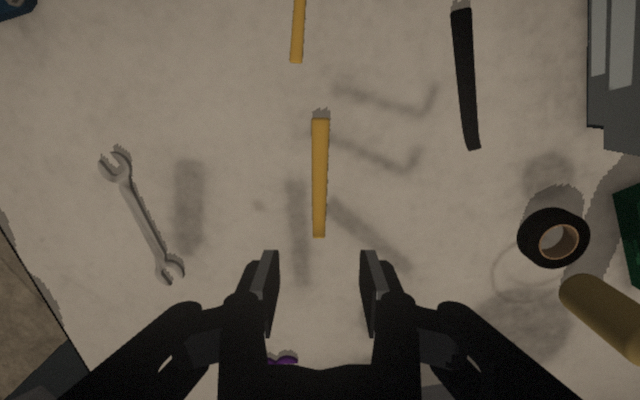

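The wrist view shows the large lever at (319,173), running straight along the tool's z axis. It measures 16 x 115 mm, which matches. The two cameras agree to 3 mm along its length. I'll descend now.

jog_arm([
  {"tx": 0.0, "ty": 4, "tz": 0.3, "yaw": 0},
  {"tx": 0.0, "ty": 8, "tz": 0.3, "yaw": 0},
  {"tx": 0.0, "ty": 12, "tz": 0.3, "yaw": 0},
  {"tx": 0.0, "ty": 14.5, "tz": 0.3, "yaw": 0},
  {"tx": 0.0, "ty": 15.4, "tz": 0.3, "yaw": 0},
  {"tx": 0.0, "ty": 15.4, "tz": 0.3, "yaw": 0},
], grip=3.5)

```text
clock: 3.15
tcp_pos: [0.6237, 0.2327, 0.0073]
tool_rot: [-0.684, 0.178, -0.177, 0.685]
force: [-0.1, 1.0, -0.3]
gripper_width: 0.0348
```

Run:
```python
from h import *
go([.6226,.2335,.003],1.061)
im,d,s=snap('wrist','w2')
```

```text
t 3.15 tcp [0.6237 0.2327 0.0073] ang 1.063 w 0.0348 F [-0.1  1.  -0.3] q [0.19 0.55 1.61 0.   0.99 0.69] | shift cm [-0.13  0.43  0.02] yaw 0.002
```

View pics/w2.png

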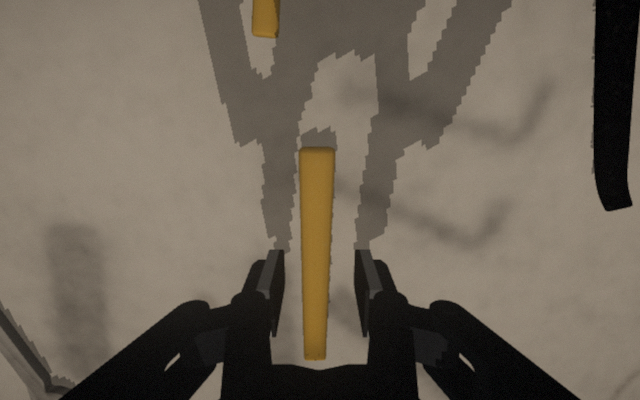

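The lever sits between the pads in the picture, around (317,255). I'll drop 3 mm and close.

jog_arm([
  {"tx": -0.1, "ty": 0.3, "tz": 0.0, "yaw": 0},
  {"tx": -0.1, "ty": 0.3, "tz": 0.0, "yaw": 0},
])

```text
clock: 3.45
tcp_pos: [0.624, 0.2336, 0.0061]
tool_rot: [-0.684, 0.177, -0.178, 0.685]
force: [0.8, 0.3, -0.4]
gripper_width: 0.0348
```

jog_arm([
  {"tx": 0, "ty": 0, "tz": 0.0, "yaw": 0},
  {"tx": 0, "ty": 0, "tz": 0.0, "yaw": 0},
  {"tx": 0, "ty": 0, "tz": 0.0, "yaw": 0},
  {"tx": 0, "ty": 0, "tz": 0.0, "yaw": 0},
], grip=0.8, grip_force=40)

```text
clock: 3.95
tcp_pos: [0.6243, 0.2338, 0.0067]
tool_rot: [-0.684, 0.177, -0.178, 0.685]
force: [-1.5, -0.5, 6.0]
gripper_width: 0.0117
```

jog_arm([
  {"tx": 0, "ty": -2, "tz": 0.0, "yaw": 0},
  {"tx": 0, "ty": -5, "tz": 0.0, "yaw": 0},
  {"tx": 0, "ty": -8, "tz": 0.0, "yaw": 0},
  {"tx": 0, "ty": -10, "tz": 0.0, "yaw": 0},
  {"tx": 0, "ty": -10, "tz": 0.0, "yaw": 0},
])

```text
clock: 4.58
tcp_pos: [0.6254, 0.2338, 0.1091]
tool_rot: [-0.683, 0.176, -0.179, 0.686]
force: [0.0, 1.5, -0.2]
gripper_width: 0.012
```

Run:
```python
from h import *
go([.57,-.141,.12],1.282)
im,d,s=snap('wrist','w3')
W=world('wrist',d,s);Q=R.from_quat(s['tool_rot']).as_matrix()
T=(W-s['tcp_pos'])@Q
H,S,V=[cv2.cvtColor(im,cv2.COLOR_RGB2HSV)[...,i] for i in range(3)]
m=(H>12)&(H<32)&(S>110)&(d>0)
k,l,st,c=cv2.connectedComponentsWithStats(m.astype(np.uint8))
for i in range(1,k):
  if st[i,4]>200:
    P=T[l==i]; P=P[abs(P[:,1])<.06]
    if len(P)<50: continue
    a=np.polyfit(P[:,2],P[:,1],1); b=np.polyfit(P[:,2],P[:,0],1)
    print(c[i].round(),len(P),'tool mm min',np.percentile(P,1,axis=0).round(4)*1e3,'max',np.percentile(P,99,axis=0).round(4)*1e3,'pitch',a.round(3),'yaw',b.round(4))
```

```text
t 4.58 tcp [0.6254 0.2338 0.1091] ang 1.064 w 0.012 F [ 0.   1.5 -0.2] q [0.19 0.41 1.59 0.   1.14 0.69] | shift cm [ 13.37  -1.22 -35.45] yaw -0.218
[319. 247.] 5983 tool mm min [ -7.9 -12.9 -56.2] max [ 7.   1.8 57.3] pitch [ 0.019 -0.001] yaw [ 0.0051 -0.0007]
[619. 335.] 60 tool mm min [ 254.8   56.7 -137.2] max [ 260.3   59.9 -118.7] pitch [0.015 0.06 ] yaw [-0.2589  0.2235]
```

View pics/w3.png

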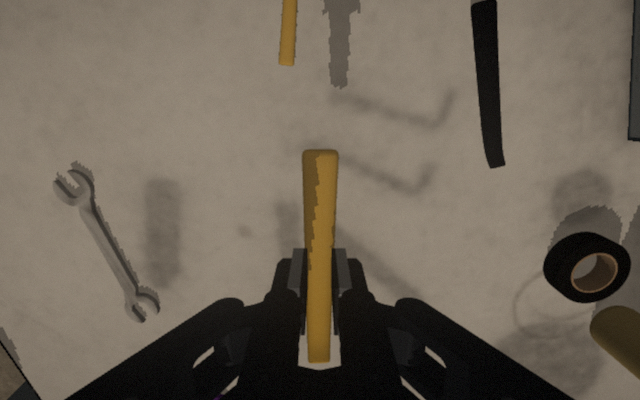

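The lever is held level and centred, spanning −56 to +57 mm along the tool's z axis. Next, over the tray.

jog_arm([
  {"tx": 2, "ty": -0.5, "tz": -5.5, "yaw": 0},
  {"tx": 4, "ty": -1.5, "tz": -11, "yaw": -0.1},
  {"tx": 6, "ty": -2.5, "tz": -16.5, "yaw": -0.218},
  {"tx": 8, "ty": -3, "tz": -21.5, "yaw": -0.218},
  {"tx": 10, "ty": -3, "tz": -26.5, "yaw": -0.218},
  {"tx": 12, "ty": -3, "tz": -31.5, "yaw": -0.218},
  {"tx": 13.4, "ty": -3, "tz": -35.4, "yaw": -0.218},
  {"tx": 13.4, "ty": -3, "tz": -35.4, "yaw": -0.218},
  {"tx": 13.4, "ty": -3, "tz": -35.4, "yaw": -0.218},
])

```text
clock: 5.75
tcp_pos: [0.5687, -0.1402, 0.1349]
tool_rot: [-0.699, 0.102, -0.102, 0.701]
force: [0.6, 0.6, 0.2]
gripper_width: 0.0121
```

Run:
```python
from h import *
go([.57,-.141,.12],1.282)
im,d,s=snap('wrist','w4')
H,S,V=[cv2.cvtColor(im,cv2.COLOR_RGB2HSV)[...,i] for i in range(3)]
comps('wrist',(H>100)&(H<128)&(S>120),.006,s,200)
```

```text
t 5.75 tcp [ 0.5687 -0.1402  0.1349] ang 1.281 w 0.0121 F [0.6 0.6 0.2] q [-0.44  0.2   1.79  0.    1.15 -0.15] | shift cm [ 0.15  1.49 -0.04] yaw -0.001
[321. 179.] 5696 [ 573.4 -127.1] [ 80.7 103.4] 1.288 mean [ 573.3 -129.7]
[613. 364.] 1439 [ 817.3 -415.2] [ 28.4 103.2] 0.98 mean [ 816.6 -416.3]
[626. 390.] 509 [ 832.5 -460.5] [28.3 44.9] 0.551 mean [ 830.6 -458.5]
```

View pics/w4.png

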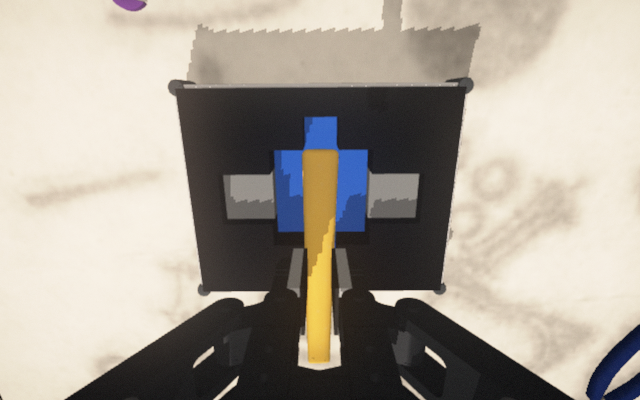

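Run:
```python
from h import *
z=np.load('pics/w4.npz');im=z['im'];s=dict(tcp_pos=z['p'],tool_rot=z['q'])
cv2.imwrite('pics/w4c.png',cv2.resize(im[80:240,160:480],(800,400),interpolation=2)[...,::-1])
yaw=-.288;ex=np.array([np.cos(yaw),np.sin(yaw)]);ey=np.array([-ex[1],ex[0]]);c0=np.array([.57,-.141])
def loc(n,uv,z): print(n,z,[( (p[:2]-c0)@np.array([ex,ey]).T*1e3).round(1).tolist() for p in plane('wrist',uv,z,s)])
loc('far pocket edge',[[304.5,117],[336.5,117]],.034)
loc('pocket sides floor',[[304.5,135],[336.5,135]],.006)
loc('well top corners foam',[[274,150],[367.5,150]],.034)
loc('well sides floor',[[274,190],[367.5,190]],.006)
loc('slot ends shelf',[[224.5,196],[418.5,196]],.021)
loc('slot ends foam',[[223,175],[418.5,174]],.034)
loc('tray corners foam',[[180,87],[464,86],[206,289],[440,289]],.034)
```

```text
far pocket edge 0.034 [[-12.8, 66.8], [10.9, 66.8]]
pocket sides floor 0.006 [[-14.3, 50.5], [12.6, 50.4]]
well top corners foam 0.034 [[-36.5, 42.3], [35.0, 42.3]]
well sides floor 0.006 [[-42.1, 2.3], [40.9, 2.3]]
slot ends shelf 0.021 [[-81.9, 1.4], [81.9, 1.4]]
slot ends foam 0.034 [[-77.4, 22.7], [75.9, 23.5]]
tray corners foam 0.034 [[-102.3, 87.8], [102.4, 88.4], [-102.3, -80.8], [105.1, -80.9]]
```

View pics/w4c.png

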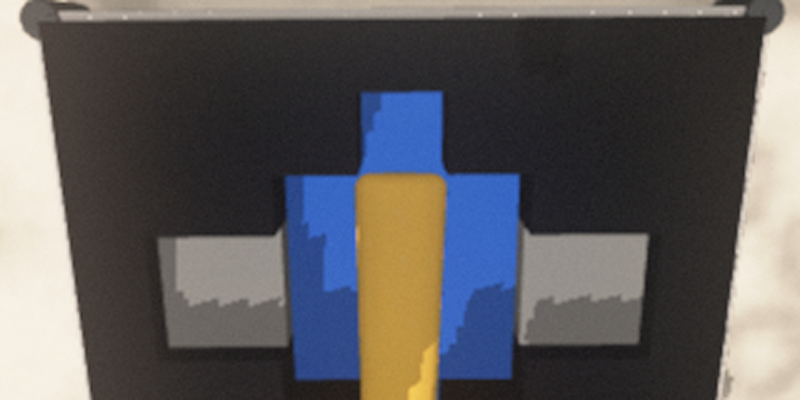

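```bash
python3 -c "
from h import *
go([.57,-.1397,.045],1.283)"
```

```text
t 5.8 tcp [ 0.5689 -0.1398  0.1352] ang 1.282 w 0.0119 F [-0.9  0.6 -0.1] q [-0.44  0.2   1.79  0.    1.15 -0.15] | shift cm [0.1  9.02 0.01] yaw -0.001
```

jog_arm([
  {"tx": 0.1, "ty": 3, "tz": 0, "yaw": 0},
  {"tx": 0.1, "ty": 6, "tz": 0, "yaw": 0},
  {"tx": 0.1, "ty": 8.5, "tz": 0, "yaw": 0},
  {"tx": 0.1, "ty": 8.5, "tz": 0, "yaw": 0},
  {"tx": 0.1, "ty": 8.5, "tz": 0, "yaw": 0},
])

```text
clock: 6.42
tcp_pos: [0.5707, -0.1393, 0.0511]
tool_rot: [-0.699, 0.101, -0.102, 0.701]
force: [0.0, -1.0, 0.3]
gripper_width: 0.0122
```

Run:
```python
from h import *
go([.57,-.1397,.013],1.283)
im,d,s=snap('wrist','w5')
```

```text
t 6.42 tcp [ 0.5707 -0.1393  0.0511] ang 1.284 w 0.0122 F [ 0.  -1.   0.3] q [-0.43  0.33  1.82  0.    0.99 -0.15] | shift cm [-0.06  3.81 -0.07] yaw 0.001
```

View pics/w5.png

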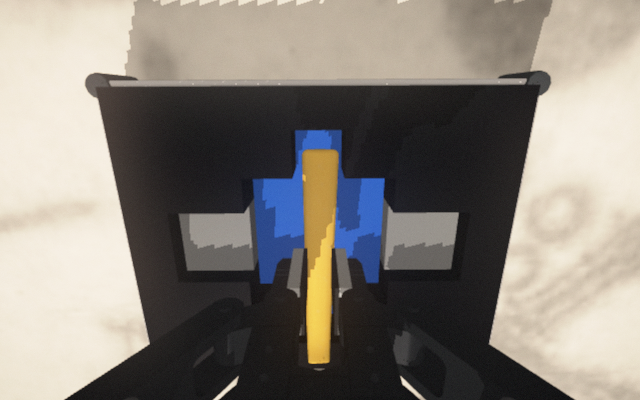

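The lever's far end (columns 303–338) lines up with the pocket (columns 296–342). Descending.

jog_arm([
  {"tx": -0.05, "ty": 1.5, "tz": -0.05, "yaw": 0},
  {"tx": -0.05, "ty": 2.8, "tz": -0.05, "yaw": 0},
  {"tx": -0.05, "ty": 3.6, "tz": -0.05, "yaw": 0},
  {"tx": -0.05, "ty": 3.8, "tz": -0.05, "yaw": 0},
  {"tx": -0.05, "ty": 3.8, "tz": -0.05, "yaw": 0},
])

```text
clock: 7.1
tcp_pos: [0.5707, -0.14, 0.0135]
tool_rot: [-0.699, 0.1, -0.102, 0.701]
force: [0.6, 0.0, -0.4]
gripper_width: 0.0116
```

Run:
```python
from h import *
go([.57,-.1397,.013],1.283)
im,d,s=snap('wrist','w6')
```

```text
t 7.1 tcp [ 0.5707 -0.14    0.0135] ang 1.283 w 0.0116 F [ 0.6  0.  -0.4] q [-0.43  0.39  1.82  0.    0.93 -0.15] | shift cm [-0.07  0.05  0.01] yaw 0.0
```

View pics/w6.png

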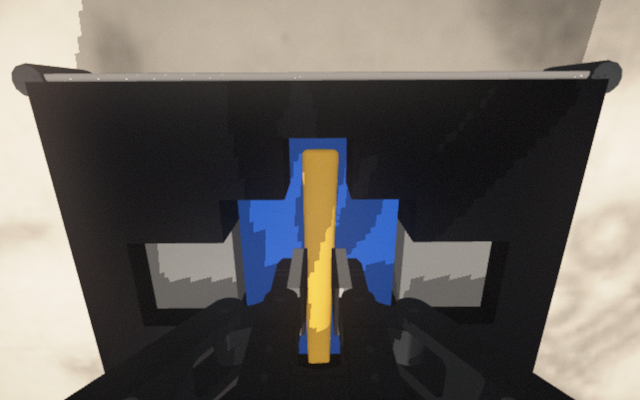

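Both ends are inside the pocket: the far end at row 150 against a wall at 138, and the near end with blue visible. Releasing and rising.

jog_arm([
  {"tx": 0, "ty": 0, "tz": 0, "yaw": 0},
  {"tx": 0, "ty": 0, "tz": 0, "yaw": 0},
  {"tx": 0, "ty": 0, "tz": 0, "yaw": 0},
  {"tx": 0, "ty": 0, "tz": 0, "yaw": 0},
], grip=3.0)

```text
clock: 7.65
tcp_pos: [0.5709, -0.1401, 0.0139]
tool_rot: [-0.699, 0.1, -0.103, 0.701]
force: [0.5, -0.4, 0.0]
gripper_width: 0.0299
```

jog_arm([
  {"tx": 0, "ty": -2, "tz": 0, "yaw": 0},
  {"tx": 0, "ty": -5, "tz": 0, "yaw": 0},
  {"tx": 0, "ty": -10, "tz": 0, "yaw": 0},
  {"tx": 0, "ty": -13, "tz": 0, "yaw": 0},
  {"tx": 0, "ty": -13, "tz": 0, "yaw": 0},
])

```text
clock: 8.28
tcp_pos: [0.5726, -0.1413, 0.1486]
tool_rot: [0.7, -0.097, 0.105, -0.7]
force: [-0.2, -0.0, 0.1]
gripper_width: 0.0297
```

Run:
```python
from h import *
go([.4465,.2785,.14],1.35)
im,d,s=snap('wrist','w7')
W=world('wrist',d,s)
H,S,V=[cv2.cvtColor(im,cv2.COLOR_RGB2HSV)[...,i] for i in range(3)]
m=(H>12)&(H<32)&(S>110)&(d>0);m[:,:200]=0;m[:,440:]=0
comps('wrist',m,.017,s); print(np.percentile(W[m],[2,50,98],axis=0).round(4))
```

```text
t 8.28 tcp [ 0.5726 -0.1413  0.1486] ang 1.283 w 0.0297 F [-0.2 -0.   0.1] q [-0.44  0.19  1.78  0.    1.16 -0.15] | shift cm [-24.01   0.64  36.68] yaw -0.067
[315. 182.] 1930 [ 570.7 -140.2] [ 15.2 116.5] 1.273 mean [ 572.3 -133.6]
[[ 0.552  -0.1931  0.0112]
 [ 0.5727 -0.1314  0.0136]
 [ 0.5909 -0.0862  0.0166]]
```

View pics/w7.png

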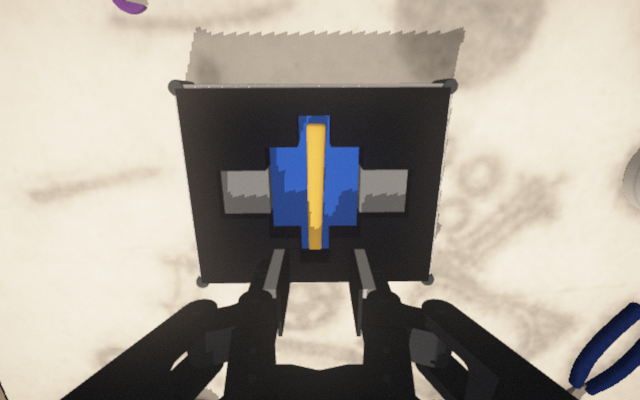

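The lever lies flat in its pocket: image columns 303–328, top at 13–17 mm and centre (570.7, −140.2). The spanner's shelf is at 21 mm, so the fingertips have to stay above the lever. I'll check where the tips sit at a narrow opening.

Run:
```python
from h import *
for f in['w4','w6','w7']:
    z=np.load(f'pics/{f}.npz');d=z['d'];s=dict(tcp_pos=z['p'],tool_rot=z['q'])
    T=(world('wrist',d,s)-z['p'])@R.from_quat(z['q']).as_matrix()*1e3
    for r,(a,b) in {'L':(255,305),'R':(335,385)}.items():
        for row in (252,260,275,290,310,325):
            t=T[row,a:b];ok=(d[row,a:b]>0)&(np.abs(t[:,0])<30)&(np.abs(t[:,2])<16)
            if ok.any(): i=np.argmax(t[ok][:,1]) ; print(f,r,row,t[ok][i].round(1), end=' ')
        print()
z=np.load('pics/w7.npz');s=dict(tcp_pos=z['p'],tool_rot=z['q'])
yaw=-.288;ex=np.array([np.cos(yaw),np.sin(yaw)]);ey=np.array([-ex[1],ex[0]]);c0=np.array([.57,-.141])
def loc(n,uv,zz): print(n,zz,[( (p[:2]-c0)@np.array([ex,ey]).T*1e3).round(1).tolist() for p in plane('wrist',uv,zz,s)])
loc('far',[[300,116],[330,116]],.034);loc('slot ends shelf',[[222,191],[407.5,191]],.021);loc('well far',[[270,148],[359,148]],.034)
loc('slot near edge shelf',[[245,213],[385,212]],.021);loc('slot far foam',[[245,170],[385,170]],.034)
cv2.imwrite('pics/w7c.png',cv2.resize(z['im'][80:280,180:440],(780,600),interpolation=2)[...,::-1])
```

```text
w4 L 252 [-11.5  -7.3  11. ] w4 L 260 [-14.4  -7.3   6.7] w4 L 275 [-16.  -20.2   6.4] w4 L 290 [-20.  -32.1   6.8] w4 L 310 [ -7.3 -37.2   1.1] w4 L 325 [ -7.  -37.8  -5.5] 
w4 R 252 [ 7.5 -6.7 10.7] w4 R 260 [15.1 -7.5  6.9] w4 R 275 [ 15.7 -19.9   6.3] w4 R 290 [ 18.6 -33.    7.5] w4 R 310 [  6.9 -36.9   0.9] w4 R 325 [  6.3 -36.3  -6.8] 
w6 L 252 [-27.    8.3   2.9] w6 L 260 [-21.3   7.9  -1.6] w6 L 275 [-25.4   7.6 -10.5] w6 L 290 [-19.9 -32.7   7.2] w6 L 310 [ -7.7 -37.1   1.1] w6 L 325 [ -7.  -36.2  -6.8] 
w6 R 252 [18.9  8.3  2.9] w6 R 260 [21.8  8.5 -1.9] w6 R 275 [ 26.5   8.5 -11.1] w6 R 290 [ 19.  -31.1   6.2] w6 R 310 [  6.2 -36.7   0.7] w6 R 325 [  7.  -37.8  -5.5] 
w7 L 252 [-15.3  -2.    8.3] w7 L 260 [-15.4  -3.    4.4] w7 L 275 [-15.3  -1.1  -5.2] w7 L 290 [-15.3  -7.8  -9.5] w7 L 310 [-15.3 -23.4  -9.4] w7 L 325 [-15.5 -33.7  -8.9] 
w7 R 252 [14.7 -1.8  8.2] w7 R 260 [14.5 -4.4  5.2] w7 R 275 [14.6 -1.3 -5.1] w7 R 290 [14.6 -8.9 -8.8] w7 R 310 [ 14.6 -23.2  -9.5] w7 R 325 [ 14.6 -34.8  -8. ] 
far 0.034 [[-11.6, 66.6], [11.9, 66.6]]
slot ends shelf 0.021 [[-82.0, 1.8], [82.1, 1.5]]
well far 0.034 [[-36.1, 41.6], [35.6, 41.6]]
slot near edge shelf 0.021 [[-63.2, -19.0], [63.4, -18.4]]
slot far foam 0.034 [[-57.5, 23.6], [57.9, 23.4]]
```

View pics/w7c.png

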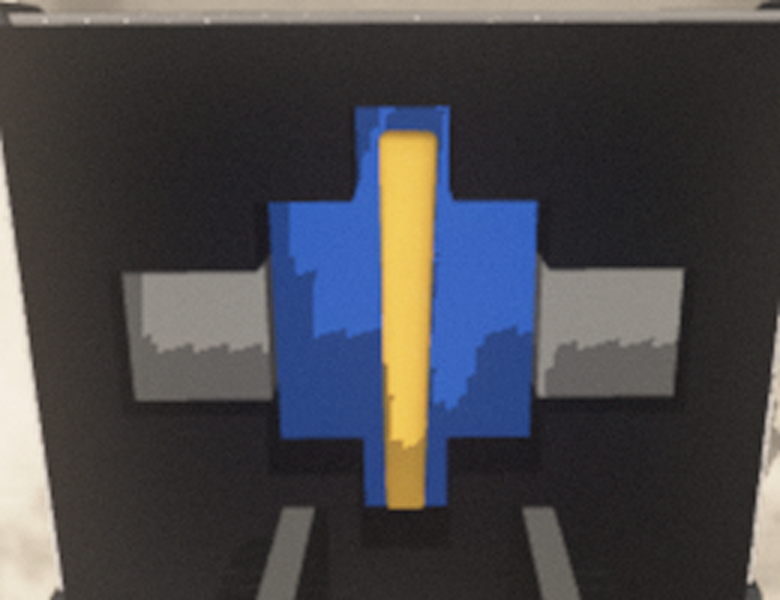

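Tray centre from the wrist is about (0.5706, −0.1390), and the tips sit at the TCP within 2 mm. Moving to the spanner.

jog_arm([
  {"tx": -3, "ty": 0, "tz": 4.6, "yaw": 0},
  {"tx": -6, "ty": 0, "tz": 9.2, "yaw": 0},
  {"tx": -9, "ty": 0, "tz": 13.8, "yaw": 0},
  {"tx": -12, "ty": 0, "tz": 18.4, "yaw": -0.067},
  {"tx": -15, "ty": 0, "tz": 23, "yaw": -0.067},
  {"tx": -18, "ty": 0, "tz": 27.6, "yaw": -0.067},
  {"tx": -21, "ty": 0, "tz": 32.2, "yaw": -0.067},
  {"tx": -24, "ty": 0, "tz": 36.7, "yaw": -0.067},
  {"tx": -24, "ty": 0, "tz": 36.7, "yaw": -0.067},
  {"tx": -24, "ty": 0, "tz": 36.7, "yaw": -0.067},
])

```text
clock: 9.57
tcp_pos: [0.4444, 0.2788, 0.144]
tool_rot: [0.703, -0.076, 0.08, -0.703]
force: [0.6, -0.7, -0.8]
gripper_width: 0.03
```

Run:
```python
from h import *
go([.4465,.2785,.003],1.35)
im,d,s=snap('wrist','w8')
W=world('wrist',d,s)
m=(W[...,2]>.003)&(W[...,2]<.009)&(d>0);m[:,:230]=0;m[:,400:]=0;m[245:]=0
comps('wrist',m,.006,s,100)
```

```text
t 9.57 tcp [0.4444 0.2788 0.144 ] ang 1.351 w 0.03 F [ 0.6 -0.7 -0.8] q [ 0.35  0.05  1.95 -0.    1.14  0.57] | shift cm [1.30e-01 1.41e+01 1.00e-02] yaw 0.001
[319. 172.] 1981 [446.4 288.7] [ 29.2 131.9] 1.359 mean [447.6 292.5]
```

View pics/w8.png

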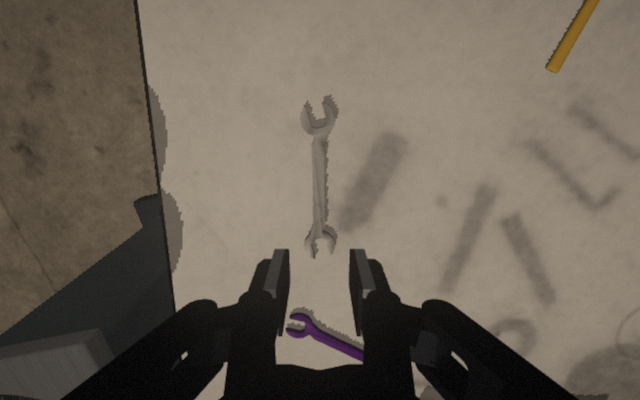

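The chrome spanner is at (320,175), with ends at about rows 95 and 258. My mask clipped the near end, so I'll redo it from the ends.

Run:
```python
from h import *
z=np.load('pics/w8.npz');d=z['d'];s=dict(tcp_pos=z['p'],tool_rot=z['q'])
W=world('wrist',d,s)
m=(W[...,2]>.003)&(W[...,2]<.01)&(d>0);m[:,:295]=0;m[:,345:]=0;m[262:]=0
comps('wrist',m,.005,s,100)
k,l,st,c=cv2.connectedComponentsWithStats(m.astype(np.uint8));i=1+np.argmax(st[1:,4]);print(st[i])
T=(W-z['p'])@R.from_quat(z['q']).as_matrix()*1e3
for r in range(145,225,12):
    t=T[r][l[r]==i]; print(r,t.min(0).round(1),t.max(0).round(1))
v=cv2.resize(z['im'][85:270,280:360],(346,800)[:2] if 0 else (260,600),interpolation=2);cv2.imwrite('pics/w8c.png',v[...,::-1])
```

```text
[319. 178.] 2131 [445.2 281. ] [ 29.3 147.4] 1.367 mean [446.3 287. ]
[ 301  102   35  157 2131]
145 [ -6.7 136.4  39.8] [  4.7 139.1  40.2]
157 [ -5.9 137.   29.1] [  3.9 139.4  29.5]
169 [ -5.9 137.6  18.2] [  3.9 139.2  18.6]
181 [ -6. 137.   7.] [  4.  139.3   7.6]
193 [ -6.  136.9  -4.1] [  4.1 138.2  -3.7]
205 [ -5.2 136.4 -16. ] [  4.1 138.7 -15.2]
217 [ -5.2 136.5 -28.4] [  5.2 139.9 -27.1]
```

View pics/w8c.png

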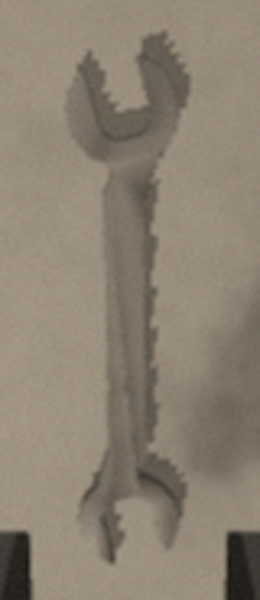

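jog_arm([
  {"tx": -0.1, "ty": 4, "tz": 0.2, "yaw": 0},
  {"tx": -0.1, "ty": 8, "tz": 0.2, "yaw": 0},
  {"tx": -0.1, "ty": 11.5, "tz": 0.2, "yaw": 0},
  {"tx": -0.1, "ty": 13.2, "tz": 0.2, "yaw": 0},
  {"tx": -0.1, "ty": 13.2, "tz": 0.2, "yaw": 0},
  {"tx": -0.1, "ty": 13.2, "tz": 0.2, "yaw": 0},
])

```text
clock: 10.38
tcp_pos: [0.4465, 0.2806, 0.0137]
tool_rot: [-0.702, 0.075, -0.081, 0.703]
force: [0.5, -0.0, -0.2]
gripper_width: 0.03
```

Run:
```python
from h import *
go([.4447,.2808,.0025],1.35)
im,d,s=snap('wrist','w9')
```

```text
t 10.38 tcp [0.4465 0.2806 0.0137] ang 1.349 w 0.03 F [ 0.5 -0.  -0.2] q [ 0.35  0.27  1.98 -0.    0.88  0.57] | shift cm [-0.19  1.12 -0.02] yaw -0.001
```

View pics/w9.png

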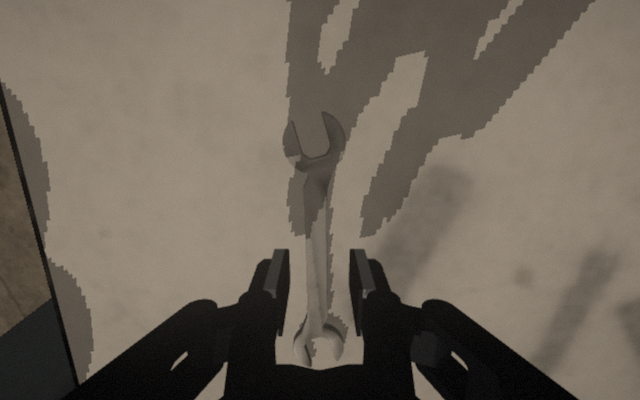

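The handle (column 318) is centred between the fingers (283–357). I'll lower to the bench.

jog_arm([
  {"tx": -0.1, "ty": 0.6, "tz": 0, "yaw": 0},
  {"tx": -0.1, "ty": 1.1, "tz": 0, "yaw": 0},
  {"tx": -0.1, "ty": 1.1, "tz": 0, "yaw": 0},
  {"tx": -0.1, "ty": 1.1, "tz": 0, "yaw": 0},
])

```text
clock: 10.92
tcp_pos: [0.4457, 0.281, 0.0028]
tool_rot: [-0.702, 0.075, -0.081, 0.703]
force: [0.3, -0.3, -0.2]
gripper_width: 0.0296
```

jog_arm([
  {"tx": 0, "ty": 0, "tz": 0, "yaw": 0},
  {"tx": 0, "ty": 0, "tz": 0, "yaw": 0},
  {"tx": 0, "ty": 0, "tz": 0, "yaw": 0},
  {"tx": 0, "ty": 0, "tz": 0, "yaw": 0},
], grip=0.8, grip_force=50)

```text
clock: 11.42
tcp_pos: [0.4457, 0.2811, 0.003]
tool_rot: [-0.702, 0.075, -0.081, 0.703]
force: [-1.1, -0.4, 3.3]
gripper_width: 0.0091
```

jog_arm([
  {"tx": 0, "ty": -2, "tz": 0.0, "yaw": 0},
  {"tx": 0, "ty": -5, "tz": 0.0, "yaw": 0},
  {"tx": 0, "ty": -9, "tz": 0.0, "yaw": 0},
  {"tx": 0, "ty": -12, "tz": 0.0, "yaw": 0},
  {"tx": 0, "ty": -12, "tz": 0.0, "yaw": 0},
])

```text
clock: 12.05
tcp_pos: [0.4464, 0.2817, 0.1254]
tool_rot: [-0.701, 0.073, -0.083, 0.704]
force: [0.3, 0.3, -0.5]
gripper_width: 0.0088
```

Run:
```python
from h import *
go([.5706,-.139,.13],-.288)
im,d,s=snap('wrist','w10')
T=(world('wrist',d,s)-s['tcp_pos'])@R.from_quat(s['tool_rot']).as_matrix()*1e3
m=(abs(T[...,1])<20)&(d>0)&(abs(T[...,0])<20)&(abs(T[...,2])<85);m[:,:270]=0;m[:,370:]=0
P=T[m]
for a in range(-80,80,10):
    t=P[(P[:,2]>=a)&(P[:,2]<a+10)]
    if len(t)>5: print(a,len(t),np.percentile(t,3,axis=0).round(1),np.percentile(t,97,axis=0).round(1))
```

```text
t 12.05 tcp [0.4464 0.2817 0.1254] ang 1.349 w 0.0088 F [ 0.3  0.3 -0.5] q [ 0.35  0.08  1.95 -0.    1.1   0.57] | shift cm [ 21.36  -0.37 -38.31] yaw 1.637
-70 47 [ -9.9  -3.6 -66.6] [  9.6   1.8 -60.3]
-60 229 [ -9.3  -3.9 -59.6] [  8.9  -2.1 -50.2]
-50 461 [ -8.7  -3.9 -49.8] [  8.2   0.8 -40.4]
-40 318 [ -5.3  -3.9 -39.7] [  4.8  -2.  -30.4]
-30 321 [ -5.2  -4.  -29.6] [  4.7  -1.9 -20.3]
-20 306 [ -4.6  -4.  -19.6] [  4.1  -1.9 -10.2]
-10 352 [ -4.7 -16.8  -9.7] [ 4.1 -1.9 -0.4]
0 760 [-17.4 -19.3   0.6] [16.7 -1.9  9.4]
10 884 [-10.6 -19.2  10.7] [10.  -2.  19.2]
20 463 [-5.7 -3.8 20.3] [ 4.6 -1.7 29.7]
30 512 [-5.7 -3.9 30.3] [ 5.  -1.4 39.8]
40 683 [-8.7 -3.9 40.3] [ 8.  -1.4 49.8]
50 1000 [-14.3  -3.8  50.2] [12.8  0.2 59.6]
60 707 [-14.6  -3.8  60.3] [13.  -1.  69.4]
70 106 [ 3.2 -3.7 70.2] [ 8.9 -0.3 73.7]
```

View pics/w10.png

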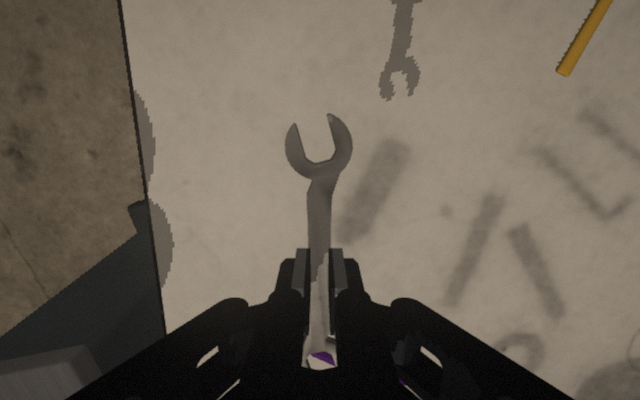

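The spanner is held level and centred: far end at +74 mm, top at −4 mm, underside about +2 mm. Carrying it over to the slot.

jog_arm([
  {"tx": 2, "ty": -0.4, "tz": -3.8, "yaw": 0.16},
  {"tx": 4.3, "ty": -0.6, "tz": -7.7, "yaw": 0.32},
  {"tx": 6.4, "ty": -0.8, "tz": -11.5, "yaw": 0.48},
  {"tx": 8.6, "ty": -1, "tz": -15.4, "yaw": 0.64},
  {"tx": 10.7, "ty": -1, "tz": -19.2, "yaw": 0.8},
  {"tx": 12.9, "ty": -1, "tz": -23, "yaw": 0.96},
  {"tx": 15, "ty": -1, "tz": -27, "yaw": 1.12},
  {"tx": 17.2, "ty": -1, "tz": -30.7, "yaw": 1.28},
  {"tx": 19.3, "ty": -1, "tz": -34.5, "yaw": 1.44},
  {"tx": 21.4, "ty": -1, "tz": -38.3, "yaw": 1.6},
])

```text
clock: 13.35
tcp_pos: [0.5685, -0.1404, 0.1317]
tool_rot: [0.429, -0.559, 0.561, -0.435]
force: [0.5, -0.1, -0.8]
gripper_width: 0.0091
```

```bash
python3 -c "
from h import *
go([.5706,-.139,.13],-.288)"
```

```text
t 13.35 tcp [ 0.5685 -0.1404  0.1317] ang -0.256 w 0.0091 F [ 0.5 -0.1 -0.8] q [-0.44  0.2   1.8   0.01  1.13  1.39] | shift cm [-0.19  0.17  0.16] yaw 0.032
```

jog_arm([
  {"tx": -0.2, "ty": 0, "tz": 0.2, "yaw": 0.032},
  {"tx": -0.2, "ty": 0, "tz": 0.2, "yaw": 0.032},
  {"tx": -0.2, "ty": 0, "tz": 0.2, "yaw": 0.032},
])

```text
clock: 13.72
tcp_pos: [0.5702, -0.1383, 0.1303]
tool_rot: [0.421, -0.566, 0.566, -0.425]
force: [-0.5, -0.6, -0.1]
gripper_width: 0.009
```

Run:
```python
from h import *
go([.5706,-.139,.05],-.288)
im,d,s=snap('wrist','w11')
cv2.imwrite('pics/w11c.png',cv2.resize(im[60:320,160:480],(738,600),interpolation=2)[...,::-1])
```

```text
t 13.72 tcp [ 0.5702 -0.1383  0.1303] ang -0.287 w 0.009 F [-0.5 -0.6 -0.1] q [-0.43  0.21  1.8   0.01  1.13  1.42] | shift cm [0.09 8.03 0.03] yaw 0.001
```

View pics/w11.png

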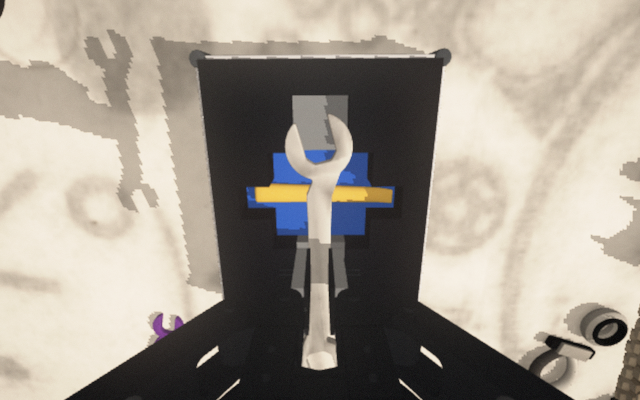

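View pics/w11c.png

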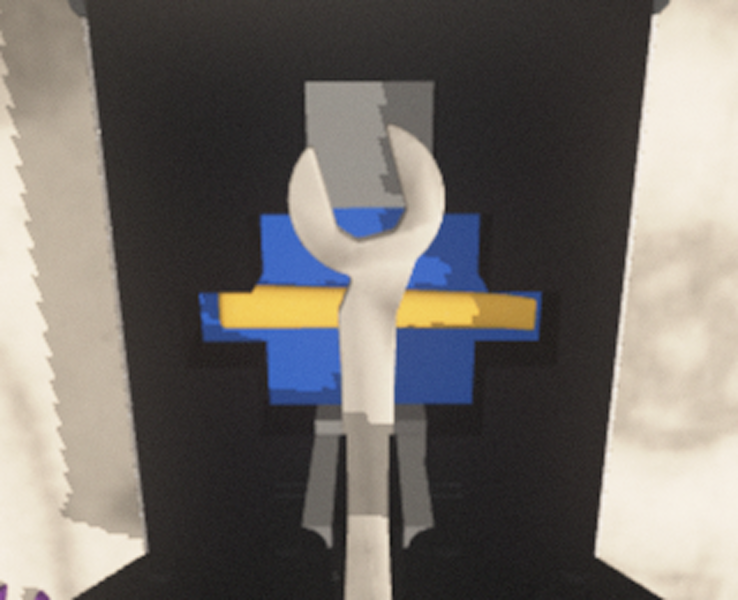

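Run:
```python
from h import *
z=np.load('pics/w11.npz');s=dict(tcp_pos=z['p'],tool_rot=z['q']);Q=R.from_quat(z['q']).as_matrix()
def loc(n,uv,zz): print(n,zz,((plane('wrist',uv,zz,s)-z['p'])@Q*1e3)[:,[0,2]].round(1).tolist())
loc('slot far end foam (want tool z 81)',[[292.5,95.5],[348,95.5]],.034)
loc('slot sides shelf (+-21)',[[292.5,115],[348,115]],.021)
loc('well far foam (40)',[[274,153],[368,153]],.034)
loc('pocket ends floor',[[247.5,197],[394.5,197]],.006)
```

```text
slot far end foam (want tool z 81) 0.034 [[-19.4, 80.1], [20.2, 80.1]]
slot sides shelf (+-21) 0.021 [[-20.8, 65.9], [21.7, 65.9]]
well far foam (40) 0.034 [[-34.4, 38.9], [36.4, 39.0]]
pocket ends floor 0.006 [[-63.3, -4.8], [65.9, -4.5]]
```

Aligned within about 1.5 mm: the slot centre is at tool (+0.8, −0.9) and the spanner at (−0.7, −0.3). Shifting by that and lowering.

jog_arm([
  {"tx": 0.13, "ty": 3, "tz": -0.05, "yaw": 0},
  {"tx": 0.13, "ty": 6, "tz": -0.05, "yaw": 0},
  {"tx": 0.13, "ty": 8.3, "tz": -0.05, "yaw": 0},
  {"tx": 0.13, "ty": 8.3, "tz": -0.05, "yaw": 0},
  {"tx": 0.13, "ty": 8.3, "tz": -0.05, "yaw": 0},
])

```text
clock: 14.4
tcp_pos: [0.5707, -0.1391, 0.0488]
tool_rot: [0.421, -0.566, 0.567, -0.426]
force: [-0.9, -1.0, -0.2]
gripper_width: 0.0088
```

Run:
```python
from h import *
go([.5713,-.1396,.0245],-.288)
im,d,s=snap('wrist','w12')
```

```text
t 14.4 tcp [ 0.5707 -0.1391  0.0488] ang -0.287 w 0.0088 F [-0.9 -1.  -0.2] q [-0.43  0.33  1.82  0.01  0.98  1.42] | shift cm [0.04 2.43 0.06] yaw 0.001
```

View pics/w12.png

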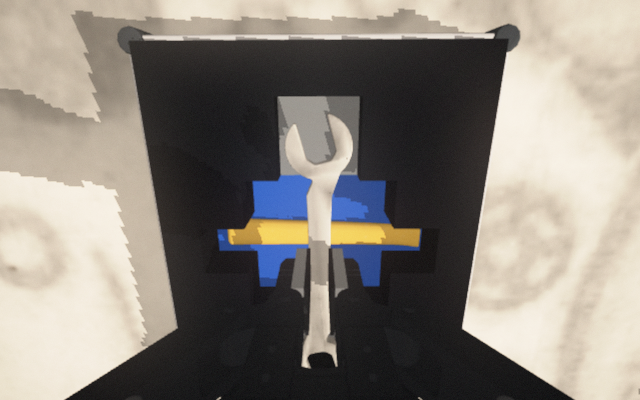

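The head (columns 285–352) sits between the slot sides (278–360). Lowering to the shelf.

jog_arm([
  {"tx": 0, "ty": 1, "tz": 0, "yaw": 0},
  {"tx": 0, "ty": 1.8, "tz": 0, "yaw": 0},
  {"tx": 0, "ty": 2.3, "tz": 0, "yaw": 0},
  {"tx": 0, "ty": 2.4, "tz": 0, "yaw": 0},
  {"tx": 0, "ty": 2.4, "tz": 0, "yaw": 0},
])

```text
clock: 15.08
tcp_pos: [0.5712, -0.1393, 0.0252]
tool_rot: [0.421, -0.565, 0.567, -0.426]
force: [-0.8, -0.9, -0.5]
gripper_width: 0.0093
```

Run:
```python
from h import *
go([.571,-.1394,.024],-.288)
im,d,s=snap('wrist','w13')
```

```text
t 15.07 tcp [ 0.5712 -0.1393  0.0252] ang -0.287 w 0.0093 F [-0.8 -0.9 -0.5] q [-0.43  0.37  1.82  0.01  0.94  1.42] | shift cm [ 0.01  0.12 -0.02] yaw 0.001
```

View pics/w13.png

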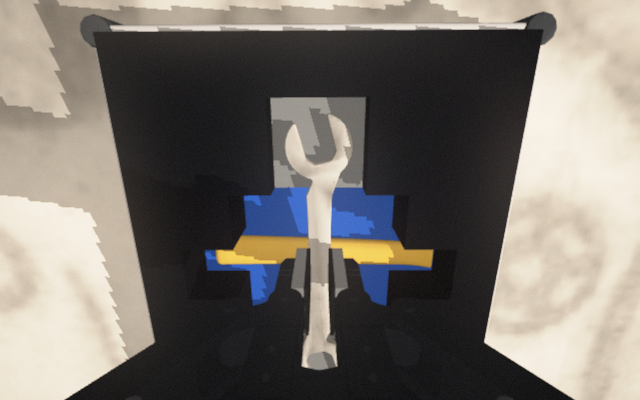

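The head is inside the slot and about 1 mm above the shelf. A final 1 mm, then release.

jog_arm([
  {"tx": 0, "ty": 0.1, "tz": 0, "yaw": 0},
  {"tx": 0, "ty": 0.1, "tz": 0, "yaw": 0},
])

```text
clock: 15.38
tcp_pos: [0.5714, -0.1394, 0.0245]
tool_rot: [0.421, -0.565, 0.568, -0.426]
force: [0.9, -0.5, -0.6]
gripper_width: 0.0088
```

jog_arm([
  {"tx": 0, "ty": 0, "tz": 0, "yaw": 0},
  {"tx": 0, "ty": 0, "tz": 0, "yaw": 0},
  {"tx": 0, "ty": 0, "tz": 0, "yaw": 0},
  {"tx": 0, "ty": 0, "tz": 0, "yaw": 0},
], grip=3.0)

```text
clock: 15.88
tcp_pos: [0.5714, -0.1394, 0.0245]
tool_rot: [0.421, -0.565, 0.568, -0.426]
force: [0.9, -0.6, 0.5]
gripper_width: 0.0304
```

jog_arm([
  {"tx": 0, "ty": -2, "tz": 0, "yaw": 0},
  {"tx": 0, "ty": -5, "tz": 0, "yaw": 0},
  {"tx": 0, "ty": -10, "tz": -2, "yaw": 0},
  {"tx": 0, "ty": -14, "tz": -5, "yaw": 0},
  {"tx": 0, "ty": -15, "tz": -8, "yaw": 0},
  {"tx": 0, "ty": -15, "tz": -8, "yaw": 0},
  {"tx": 0, "ty": -15, "tz": -8, "yaw": 0},
])

```text
clock: 16.75
tcp_pos: [0.4939, -0.1173, 0.1747]
tool_rot: [0.42, -0.565, 0.568, -0.427]
force: [0.7, 0.6, -0.1]
gripper_width: 0.03
```

Run:
```python
from h import *
go([.571,-.1394,.024],-.288)
im,d,s=snap('wrist','w14'); W=world('wrist',d,s)
c=np.array([.571,-.1392]);yaw=-.288;ex=np.array([np.cos(yaw),np.sin(yaw)]);ey=np.array([-ex[1],ex[0]])
X=(W[...,:2]-c)@ex*1e3;Y=(W[...,:2]-c)@ey*1e3;Z=W[...,2]*1e3
for a in range(-80,80,10):
    m=(d>0)&(X>=a)&(X<a+10)&(abs(Y)<3.5)
    m2=(d>0)&(X>=a)&(X<a+10)&(abs(Y)>5)&(abs(Y)<12)
    print(a,[np.percentile(Z[k],[10,50,90]).round(1).tolist() if k.sum()>5 else None for k in(m,m2)])
im,d,_=snap('top','top1')
a=cv2.resize(im[150:280,360:490],(600,600),interpolation=2);cv2.imwrite('pics/top1c.png',a[...,::-1])
```

```text
t 16.75 tcp [ 0.4939 -0.1173  0.1747] ang -0.287 w 0.03 F [ 0.7  0.6 -0.1] q [-0.46 -0.04  1.97  0.01  1.2   1.4 ] | shift cm [ 0.   15.14  7.88] yaw 0.001
-80 [[249.1, 254.5, 258.4], [248.0, 253.5, 258.1]]
-70 [[20.8, 253.5, 259.3], [26.8, 258.4, 263.5]]
-60 [[21.0, 22.2, 27.8], [21.9, 26.7, 27.8]]
-50 [[26.1, 26.8, 27.7], [7.0, 21.5, 27.2]]
-40 [[26.0, 26.9, 27.9], [5.4, 6.6, 26.3]]
-30 [[26.1, 27.1, 28.1], [5.4, 6.5, 7.9]]
-20 [[26.0, 27.0, 27.8], [5.5, 6.6, 7.9]]
-10 [[26.0, 26.9, 27.8], [6.7, 13.2, 14.2]]
0 [[26.1, 26.9, 27.8], [6.0, 12.4, 14.3]]
10 [[25.9, 26.9, 28.0], [5.6, 6.5, 7.8]]
20 [[26.1, 27.1, 28.2], [5.5, 6.6, 7.6]]
30 [[25.9, 26.8, 27.9], [5.7, 7.1, 26.3]]
40 [[25.9, 26.9, 27.9], [20.7, 22.8, 27.5]]
50 [[20.5, 21.7, 26.4], [21.7, 26.7, 27.8]]
60 [[20.4, 21.4, 22.5], [21.0, 26.2, 27.6]]
70 [[20.5, 21.5, 22.4], [20.3, 21.5, 23.3]]
```

View pics/w14.png

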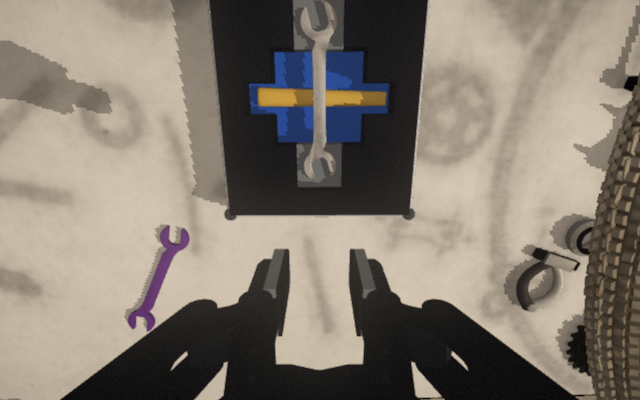

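View pics/top1.png

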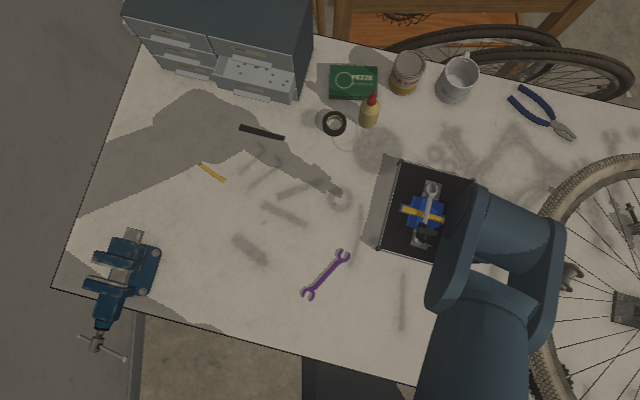

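The spanner is flat along its whole length, with its top at 27 mm over the 21 mm shelf and the foam at 34 mm. It bridges the yellow lever, whose top reads 13–14 mm. The bystanders are at the same pixels as before: bottle (370,110), tape (334,123), black lever (261,132). Handing in.

```bash
python3 -c "
from h import *
print(env.get_state()['qvel'].round(3)); print(env.job_done())"
```

```text
[-0.002  0.012 -0.    -0.    -0.     0.001]
the job is handed in; nothing more can be done
None
```

The tray is packed and handed in at about 17 s of the 48 s allowed. The larger yellow lever went onto the blue floor of its pocket first and was released. The chromed spanner was then laid in the slot across it.

**Last checks:**
- **Spanner:** flat, with its top at 27 mm along the handle. That matches a 6 mm spanner on the 21 mm shelf, and is below the foam top at 34 mm.
- **Lever:** flat under the spanner, with its top reading about 13–17 mm and both ends inside the pocket.
- **Robot and forces:** the gripper was about 15 cm clear when I handed in. The largest force I read was about 6 N.
- **Left alone:** the bottle, tape and black lever are at their starting pixels, and the purple spanner and small lever look unmoved. I checked these by eye in the top picture.

**Disagreements:** the top and wrist cameras differed by 2–3 mm on the positions of the lever and the spanner, and by about 2 mm on the tray. I aligned the placings in the wrist view alone. My first spanner measurement clipped its near end, so I redid it before grasping.

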